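Press the touch-up bottle on the carport mixer

TASK

Pick up the tall slim touch-up paint bottle and press it, upright, foot down, onto the middle of the mixer's round sprung pad until the pad is fully depressed, and keep it down for about a second. Then stand the bottle upright, wholly on the round rubber mat, and let go.

Things in the scene. Friction and masses are not known exactly. Their poses are not given: they have to be found in the camera images.
- bottle: The tall slim bottle: round grey plastic body 38 mm in diameter, straight-sided up to 84 mm, with a narrower black cap (27 mm in diameter); 110 mm tall overall, about 0.12 kg, rigid. It stands upright on the shelf. Origin: centre of its underside, z up along the bottle. The squat jar (66 mm wide, 60 mm tall) and the blue mug standing about are not wanted.
- pad_top (a point): Centre of the flat top of the mixer's pad, a black rubber disc 74 mm in diameter and 8 mm thick, on the grey box of the mixer (140 by 120 mm, top 60 mm above the shelf). The mixer is fixed. At rest the pad's top is 84 mm above the shelf; the point goes down with the pad. z up.
- pad (a joint): How far the pad is pressed down, in m: 0 at rest (up), 0.012 fully depressed against its stop. It is a spring: 3 N starts it moving, about 9 N brings it fully down, and it comes up again by itself. The bottle's own weight does not press it.
- mat: Round flat black rubber mat 110 mm in diameter, 6 mm thick, fixed on the shelf. Origin: centre of its underside, so its top is 6 mm above the origin; z up.
There are look-alikes about, which are no part of the job. Of the things like the mat, leave any that is purple; of the rest the smaller one is meant.

How it is judged:
By the outcome, as a careful person would: the job done as asked, in the order asked, and still so for the second after the job is handed in, with the robot touching nothing.
It also fails if it takes over 54 s, if anything falls off the work surface, if the arm or the gripper's body presses on something with over 40 N, if the wrist force passes 120 N, or if a joint passes its speed limit or range.

ROBOT

A 6-joint arm with a two-finger parallel gripper is mounted at the origin on the work surface. World frame = base frame: x ahead of the robot, y to its left, z up, the work surface at z = 0. Lengths are in m, angles in rad, forces in N, time in s.
With the tool pointing down it reaches from about 0.375 to 0.9 m from the base axis. Payload 3.1 kg.
Tool frame: the origin (TCP) lies between the finger pads; the fingertips stand 8 mm ahead of it and the grasp point (between the pads) lies 11 mm behind it; z points along the fingers, y is the line along which they close (so a half turn about z gives the same grasp; the last joint's range is limited). The gripper opens to 85 mm and grips with 20 to 120 N. Pads are 22 mm wide; open, the fingers measure 114 mm over their backs; the gripper's body (76 mm by 85 mm) begins 54 mm behind the grasp point. The pads swing forward as they close: fully open they stand 13 mm farther back than shut.
Start: joints at [-1.417, 0.527, 1.433, -0, 1.181, -0.178], TCP at [0.204, -0.591, 0.216] pointing down, gripper open.
Joint ranges: [-3.08, 3.08], [-0.75, 2.2], [0.22, 2.44], [-1.43, 4.57], [0, 2.65], [-2.85, 2.85]. Speed limits (rad/s): [2.79, 2.79, 3.14, 3.14, 3.14, 3.14].

INTERFACE

Orientations are given as a unit quaternion [x, y, z, w].
In Python, from station import readout, cams, sign_off gives the robot as it stands.
- The arm moves only by the tool send_rows, never from a script. Its argument "commands" is text: rows parted by semicolons, each of 5 numbers parted by spaces: the finger opening in mm, from 0 to 85.4, then the shift along the tool's x, y, z each as a share of 0.02 m, from -1 to 1, then the turn about the tool's z as a share of 4 degrees, from -1 to 1. In form: grip dx dy dz spin; .... A call has 1 to 20 rows; each row shifts and turns the commanded pose from where the row before left it, along the tool's axes as they then stand; what a row does not reach is not made up. A row lasts 1/12 s, in which the tool goes at most 41.7 mm and 7.16 degrees, less where a joint would pass 70% of its speed; a pose out of reach is approached as far as the arm can. A call with a number of a shift or a turn outside -1 to 1 is refused whole. A call with a gripper value outside its range is refused whole. The fingers move at their own pace and stop on an object; "grip_force" is the grip in N (left out, the last holds). Time passes only in rows, so rows that do not move let the fingers close. It gives the time, the measured TCP pose, the force, the opening and the grip force at its end, in the units of the state.
- readout.sense(): the state, without advancing time (a new reading comes with each control period).
- cams.snapshot(name): name is "scene" or "top" or "wrist"; returns a dict with "pixels" (400x640x3 uint8, red, green, blue), "intrinsics" (3x3 intrinsics, pixels), "eye" and "rotation" of the camera in the world. Camera axes: x right, y down, z forward; pixel columns grow to the right and rows downward; lengths in m; the calibration is good to about 2 mm. A picture is of the moment at which its call begins. There is no depth.
- sign_off(): hands the job in; it is judged then, once.
The state is a dict: "t": time; "q": joint angles; "qd": joint speeds; "tau": joint torques, N m; "tcp_pos": TCP position; "tool_rot": TCP orientation; "force": force on the tool from outside, world axes, zero at the start; "ft_torque": the same for the moment, N m; "finger_gap": opening from 0.0 (shut) to 1.0 (fully open); "gripper_force": force on a finger pad.
Only numpy, scipy, OpenCV 4.12 (cv2) and the standard library are available. Lean on these libraries where they do the work, as an engineer would, in place of code of your own. Each camera call takes 0.05 s, during which the arm holds its last target. There are 200 camera calls.

## Working session

There is one attempt and no reset: what is moved stays moved. The work goes in short steps, Python scripts to look and compute and a tool call to move; the robot and the scene stay as the last step left them, time stands still between calls to the robot, and variables do not carry over. Pictures are saved under pics/ and viewed, at most 10 in all, crops included, and the job is handed in when it is done.

Besides the shell and the picture viewer there is one more tool, called as name(argument=value, ...), one argument or row to a line, values as JSON. send_rows: Moves the arm, as the interface text tells. Its arguments: {"type":"object","properties":{"commands":{"type":"string"},"grip_force":{"type":"number"}},"required":["commands"]}

```bash
mkdir -p pics
cat > h.py <<'E'
import numpy as np,cv2
from station import readout,cams,sign_off
def snap(n,f=None):
    s=cams.snapshot(n)
    if f: cv2.imwrite('pics/'+f,cv2.cvtColor(s['pixels'],cv2.COLOR_RGB2BGR))
    return s
def ray(s,u,v,z):
    d=np.array(s['rotation'])@np.linalg.inv(np.array(s['intrinsics']))@np.array([u,v,1.])
    e=np.array(s['eye']);return e+d*(z-e[2])/d[2]
def proj(s,p):
    c=np.array(s['intrinsics'])@(np.array(s['rotation']).T@(np.array(p)-np.array(s['eye'])));return c[:2]/c[2]
E
python3 - <<'E'
from h import *
a=snap('top','t0.png');b=snap('scene','s0.png')
for s in(a,b):print(s['eye'],s['rotation'])
print(readout.sense())
np.save('top.npy',a,allow_pickle=True);np.save('scene.npy',b,allow_pickle=True)
E
```

```text
[0.23838797 0.05807965 1.18574968] [ 0.70544928 -0.70288987  0.0726852  -0.05480877]
[1.206255   0.27004317 0.60298218] [ 0.519122    0.71166337 -0.3752117  -0.28855462]
{'t': 0.1, 'q': array([-1.41645980e+00,  5.28355241e-01,  1.43376436e+00,  6.12242054e-06,
        1.18138680e+00, -1.78467610e-01]), 'qd': array([ 5.29802950e-04, -1.35658459e-03, -1.24256973e-03,  1.57834955e-03,
       -9.55614997e-05, -5.28382260e-05]), 'tau': array([ 1.69179493e-04, -4.43304133e+01, -1.78586286e+01, -3.19788378e-04,
        3.85724838e-03,  9.36288274e-06]), 'tcp_pos': array([ 0.20412948, -0.59002536,  0.21504565]), 'tool_rot': array([ 9.86186835e-01,  1.65633968e-01,  1.43756458e-05, -9.56771209e-04]), 'force': array([-0.37705193, -0.35818416,  0.05655461]), 'ft_torque': array([ 0.02241611, -0.02834169,  0.02207912]), 'gripper_force': 0.0, 'finger_gap': 1.000850846829794}
```

View pics/t0.png

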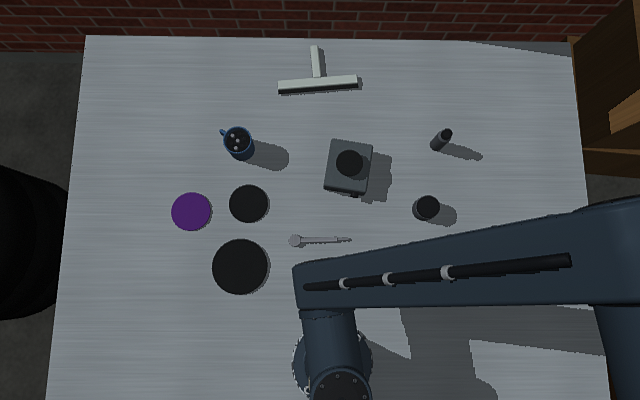

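View pics/s0.png

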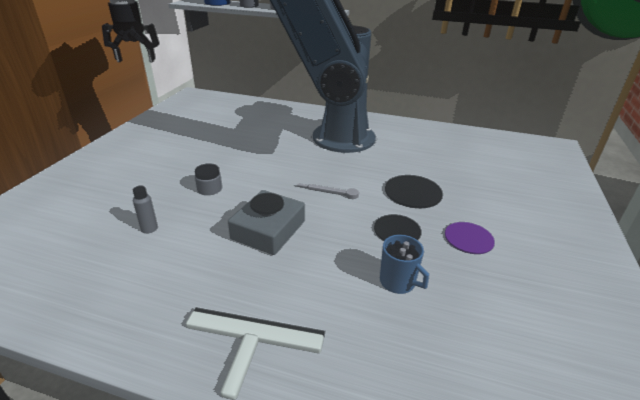

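The top view shows the bottle at about (441,138), the pad at (349,164), the wanted smaller black mat at (249,203), the larger one at (241,266) and the purple one at (191,211). The scene view agrees: bottle foot at about (148,228), pad at (267,203), mat at (397,229). The camera rotation comes as a quaternion.

```bash
cat >> h.py <<'E'
from scipy.spatial.transform import Rotation as R
_c=cams.snapshot
def snap(n,f=None):
    s=dict(_c(n)); 
    if f: cv2.imwrite('pics/'+f,cv2.cvtColor(s['pixels'],cv2.COLOR_RGB2BGR))
    s['rotation']=R.from_quat(s['rotation']).as_matrix();return s
def blobs(s,x0,x1,y0,y1,th=50,amin=20):
    m=(s['pixels'].max(2)<th).astype(np.uint8);k=np.zeros_like(m);k[y0:y1,x0:x1]=m[y0:y1,x0:x1]
    out=[]
    for c in cv2.findContours(k,cv2.RETR_EXTERNAL,cv2.CHAIN_APPROX_NONE)[0]:
        if cv2.contourArea(c)>amin: out.append((cv2.fitEllipse(c),cv2.contourArea(c)))
    return out
E
python3 - <<'E'
from h import *
a=snap('top');b=snap('scene')
def show(n,s,box,z,th=50):
    for e,ar in blobs(s,*box,th):
        u,v=e[0];p=ray(s,u,v,z);d=np.linalg.norm(p-ray(s,u+1,v,z))
        print(n,np.round(e[0],1),ar,'p',np.round(p,4),'diam',np.round(np.array(e[1])*d,3))
show('pad T',a,(325,375,135,195),.084,45);show('pad S',b,(240,300,185,225),.084,45)
show('mat T',a,(220,280,175,230),.006);show('mat S',b,(365,430,210,243),.006)
show('big T',a,(205,275,235,300),.006)
show('cap T',a,(425,460,120,155),.11,40);show('cap S',b,(128,165,180,240),.11,40)
cv2.imwrite('pics/c.png',cv2.cvtColor(np.hstack([cv2.resize(s['pixels'][y:y+60,x:x+60],(400,400),interpolation=0) for s,x,y in((a,415,110),(a,320,135))]),cv2.COLOR_RGB2BGR))
E
```

```text
pad T [344.8 190.6] 105.5 p [ 0.454  -0.0321  0.084 ] diam [0.01  0.129]
pad T [349.3 163.5] 537.0 p [ 0.5289 -0.045   0.084 ] diam [0.07  0.078]
mat T [248.  203.4] 1095.5 p [0.4305 0.2369 0.006 ] diam [0.104 0.108]
big T [239.4 266.4] 2337.0 p [0.2542 0.2549 0.006 ] diam [0.147 0.153]
cap T [438.5 146. ] 45.5 p [ 0.5725 -0.2832  0.11  ] diam [0.015 0.04 ]
cap T [446.1 134.1] 81.5 p [ 0.6062 -0.3055  0.11  ] diam [0.026 0.03 ]
```

View pics/c.png

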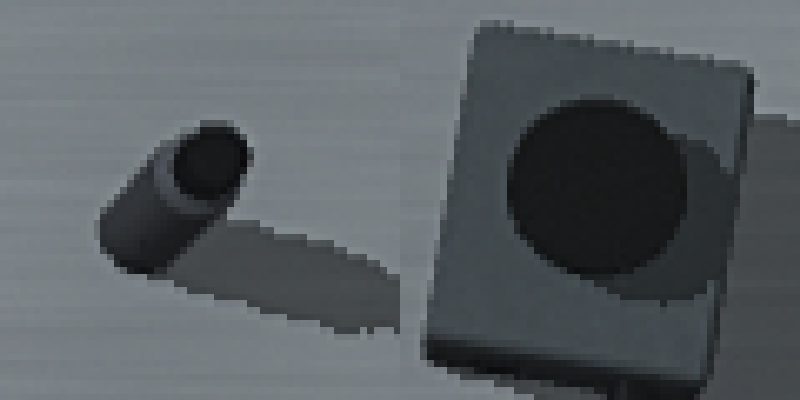

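The crop shows the cap's top disc centred at (446.8,134.0) and the pad at (349.6,163.1). The measured diameters (27, 74 and 108 mm) fit the sizes given. I'll square the tool to the world axes, approach the bottle, and check against the scene view.

send_rows(
  commands="85 0 0 0 0.95;85 0 0 0 0.95;85 0 0 0 0.95;85 0 0 0 0.95;85 0 0 0 0.97;85 1 -0.7 0 0;85 1 -0.7 0 0;85 1 -0.7 0 0;85 1 -0.7 0 0;85 1 -0.7 0 0;85 1 -0.7 0 0;85 1 -0.7 0 0;85 1 -0.7 0 0;85 1 -0.7 0 0;85 1 -0.7 0 0;85 1 -0.7 0 0;85 1 -0.7 0 0;85 1 -0.7 0 0;85 1 -0.7 0 0",
  grip_force=70,
)

```text
t: 1.78
tcp_pos: [0.4851, -0.3938, 0.2157]
tool_rot: [1.0, -0.0, -0.0, -0.0]
force: [0.0, -0.2, -0.3]
finger_gap: 1.0
gripper_force: 0.0
```

Run:
```python
from h import *
s=readout.sense();print(s['t'],s['tcp_pos'],s['tool_rot'])
b=snap('scene')
for n,p in dict(capT=(.607,-.307,.11),foot=(.607,-.307,0),pad=(.529,-.046,.084),mat=(.4305,.237,.006)).items():print(n,proj(b,p).round(1))
for n,box,z,th in(('pad',(240,300,188,222),.084,55),('mat',(365,430,208,240),.006,50),('cap',(128,165,180,205),.11,50)):
    for e,ar in blobs(b,*box,th,15):
        p=ray(b,*e[0],z);print(n,np.round(e[0],1),ar,p.round(4))
w=snap('wrist','w1.png')
print('cap in wrist expected',proj(w,(.607,-.307,.11)))
```

```text
1.7833 [ 0.48505952 -0.39376163  0.21567434] [ 9.99999959e-01 -8.50065456e-05 -1.83804303e-04 -2.01944599e-04]
capT [140.  187.1]
foot [150.4 226.9]
pad [266.6 199.7]
mat [397.1 226.7]
pad [266.4 206.7] 51.5 [ 0.5532 -0.036   0.084 ]
cap in wrist expected [214.20855605  46.84005339]
```

View pics/w1.png

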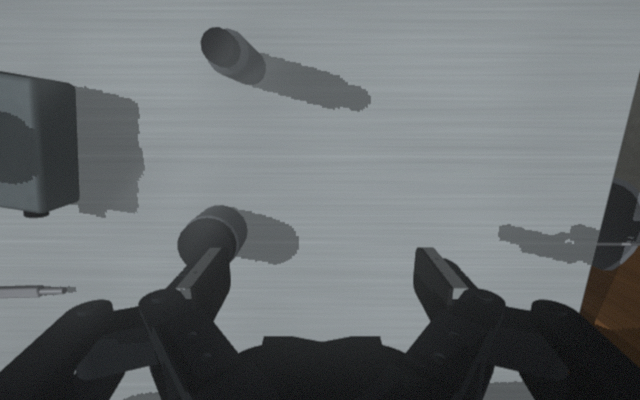

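The wrist view shows the bottle cap at about (220,47), against an expected (214,47), so the two agree to about 4 mm. I'll go closer and measure again.

send_rows(
  commands="85 0.7 -0.84 0 0;85 0.7 -0.84 0 0;85 0.7 -0.84 0 0;85 0.7 -0.84 0 0;85 0.7 -0.84 0 0;85 0 0 0 0;85 0 0 0 0",
)

```text
t: 2.47
tcp_pos: [0.5542, -0.3104, 0.2157]
tool_rot: [1.0, 0.001, -0.0, 0.0]
force: [-0.5, 0.1, -0.6]
finger_gap: 0.992
gripper_force: 0.0
```

Run:
```python
from h import *
s=readout.sense();print(s['t'],s['tcp_pos'])
w=snap('wrist','w2.png')
u,v=proj(w,(.607,-.307,.11));print('exp',u,v)
u,v=int(u),int(v)
for e,ar in blobs(w,max(0,u-60),u+60,max(0,v-60),v+60,45): print(np.round(e[0],1),np.round(e[1]),ar,ray(w,*e[0],.11).round(4))
```

```text
2.4667 [ 0.55416893 -0.31038777  0.21568215]
exp 317.0802097435976 132.3331428245365
```

View pics/w2.png

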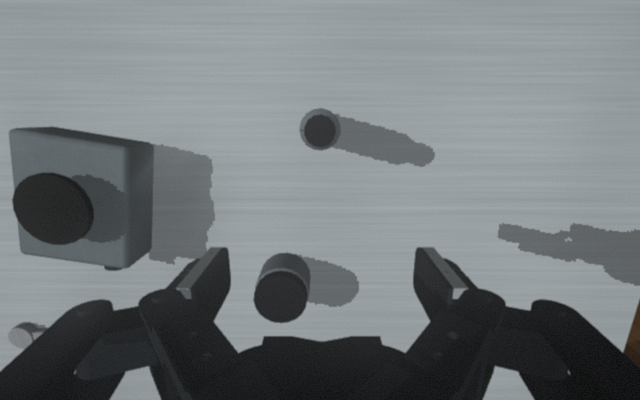

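The bottle is seen from directly above, with its cap at (320,131). The pad's disc is at about (53,209).

Run:
```python
from h import *
w=snap('wrist')
print('cap',ray(w,320.3,130.8,.11),'shoulder',ray(w,320.3,129,.084))
for e,ar in blobs(w,0,105,160,250,35): print('pad',np.round(e[0],1),np.round(e[1]),ar,ray(w,*e[0],.084).round(4))
```

```text
cap [ 0.60781152 -0.31053125  0.11      ] shoulder [ 0.6082201  -0.31041785  0.084     ]
pad [ 48.2 201.1] [56. 87.] 125.5 [ 0.54  -0.046  0.084]
```

send_rows(
  commands="85 0.9 0 0 0;85 0.9 0 0 0;85 0.9 0 0 0;85 0 0 0 0;85 0 0 0.99 0;85 0 0 0.99 0;85 0 0 0.99 0;85 0 0 0.99 0;85 0 0 0.99 0;85 0 0 0.99 0;85 0 0 0.99 0;85 0 0 0.99 0;85 0 0 0 0;30 0 0 0 0;30 0 0 0 0;30 0 0 0 0;30 0 0 0 0;30 0 0 0 0;30 0 0 0 0;30 0 0 0 0",
  grip_force=70,
)

```text
t: 4.23
tcp_pos: [0.6095, -0.3115, 0.0598]
tool_rot: [1.0, 0.0, 0.002, 0.001]
force: [-0.3, -0.2, 7.0]
finger_gap: 0.408
gripper_force: 69.5
```

send_rows(
  commands="30 0 0 0 0;30 0 0 0 0;30 0 0 0 0;30 0 0 0 0",
)

```text
t: 4.57
tcp_pos: [0.6095, -0.3115, 0.0598]
tool_rot: [1.0, 0.0, 0.002, 0.001]
force: [-0.7, 0.5, 5.8]
finger_gap: 0.403
gripper_force: 69.5
```

send_rows(
  commands="30 0 0 -0.5 0;30 0 0 -1 0;30 0 0 -1 0;30 0 0 -1 0;30 0 0 -1 0;30 0 0 -1 0;30 0 0 -1 0;30 0 0 -0.5 0;30 0 0 0 0;30 0 0 0 0",
)

```text
t: 5.4
tcp_pos: [0.6081, -0.3106, 0.1978]
tool_rot: [1.0, -0.0, 0.0, 0.0]
force: [0.3, -0.2, -1.6]
finger_gap: 0.4
gripper_force: 70.1
```

send_rows(
  commands="30 -0.282 -0.945 0 0;30 -0.282 -0.945 0 0;30 -0.282 -0.945 0 0;30 -0.282 -0.945 0 0;30 -0.282 -0.945 0 0;30 -0.282 -0.945 0 0;30 -0.282 -0.945 0 0;30 -0.282 -0.945 0 0;30 -0.282 -0.945 0 0;30 -0.282 -0.945 0 0;30 -0.282 -0.945 0 0;30 -0.282 -0.945 0 0;30 -0.282 -0.945 0 0;30 -0.282 -0.945 0 0;30 0 0 0 0;30 0 0 0 0;30 0 0 0 0",
)

```text
t: 6.82
tcp_pos: [0.5292, -0.0464, 0.1967]
tool_rot: [1.0, 0.0, -0.001, 0.0]
force: [-0.4, -0.0, -2.1]
finger_gap: 0.408
gripper_force: 70.1
```

Run:
```python
from h import *
s=readout.sense();print(s['t'],s['tcp_pos'],s['tool_rot'],s['force'],s['finger_gap'])
b=snap('scene')
p=s['tcp_pos'];f=p-[0,0,.0598]
print('foot',proj(b,f),'pad',proj(b,(.529,-.046,.084)),'axis top',proj(b,f+[0,0,.084]))
u,v=proj(b,f).astype(int)
c=b['pixels'][v-75:v+75,u-100:u+100]
cv2.imwrite('pics/s2.png',cv2.cvtColor(cv2.resize(c,(800,600),interpolation=0),cv2.COLOR_RGB2BGR));print(u-100,v-75)
```

```text
6.8167 [ 0.52920164 -0.04642985  0.19667295] [ 9.99999816e-01  5.59930845e-05 -6.02220125e-04  5.45281661e-05] [-0.37938743 -0.03496792 -2.098033  ] 0.4075570269288672
foot [265.16771552 179.37288064] pad [266.59060992 199.72973951] axis top [263.07715699 144.05379763]
165 104
```

View pics/s2.png

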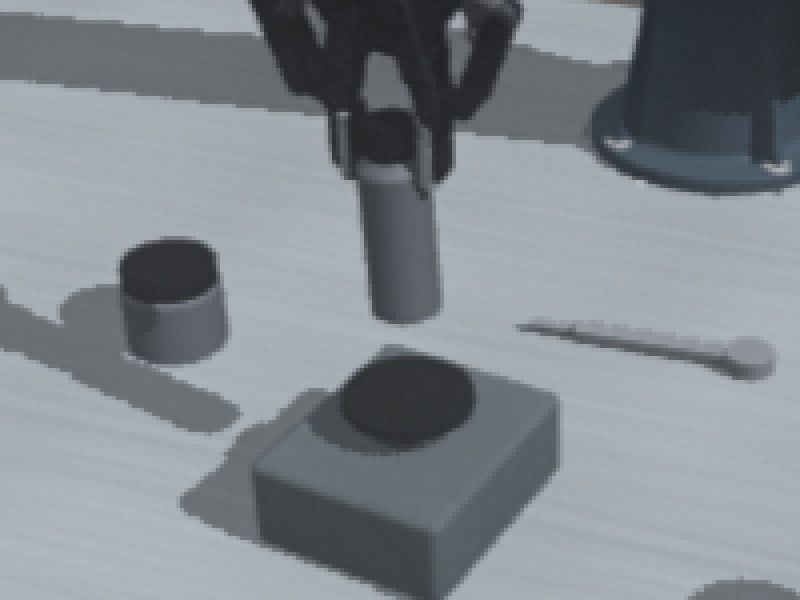

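The bottle hangs upright, foot at about (265,179) in the full image, where it should be. The pad's top appears around (267,202), about 2 px nearer the camera than predicted, so I'll measure it once more.

Run:
```python
from h import *
b=snap('scene');t=snap('top')
g=b['pixels'].max(2);print(g[186:222:2,267])
for th in(55,62,68,75):
    for e,ar in blobs(b,245,290,188,220,th,100):
        print(th,np.round(e[0],1),np.round(e[1],1),e[2],ar)
m=(g<62).astype(np.uint8);
k=np.zeros_like(m);k[188:220,245:290]=m[188:220,245:290]
ys,xs=np.nonzero(k);print('x',xs.min(),xs.max(),'y',ys.min(),ys.max())
print('rim pred far/near top',proj(b,(.493,-.046,.084)),proj(b,(.567,-.046,.084)),'L/R',proj(b,(.529,-.083,.084)),proj(b,(.529,-.009,.084)))
a=np.linspace(0,6.283,60);P=np.array([proj(b,(.529+.037*np.cos(q),-.046+.037*np.sin(q),z)) for z in(.084,.076) for q in a]);print('pred bbox',P.min(0),P.max(0))
P=np.array([proj(t,(.529+.037*np.cos(q),-.046+.037*np.sin(q),z)) for z in(.084,.076) for q in a]);print('pred top bbox',P.min(0),P.max(0))
```

```text
[180 184 183 103  54  56  56  55  55  54  55  54  55  52  54  78 116 117]
62 [266.2 203.9] [20.5 31.8] 84.57789611816406 509.0
68 [266.3 203.8] [21.2 32.1] 84.339111328125 529.5
75 [266.2 203.9] [21.9 32.7] 84.30194854736328 556.5
x 250 282 y 194 215
rim pred far/near top [272.85670996 191.13431001] [259.52725716 209.41878856] L/R [251.16500013 196.64414371] [282.31564001 202.87522858]
pred bbox [249.59196881 190.42198951] [283.55250244 212.72588214]
pred top bbox [335.88514626 150.33511345] [363.26701005 177.42892202]
```

Run:
```python
from h import *
w=snap('wrist');q=readout.sense()['tcp_pos'];w['eye']=np.array(w['eye'])+np.array([.5542,-.3104,.2157])-q
im=cv2.imread('pics/w2.png');w['pixels']=im
print('check cap',ray(w,320.3,130.8,.11))
for th in(50,58,66):
    for e,ar in blobs(w,0,105,160,250,th,800): print(th,np.round(e[0],1),np.round(e[1]),ar,ray(w,*e[0],.08).round(4))
b=snap('scene')
for th in(60,70,80):
    for e,ar in blobs(b,370,428,208,242,th,200): print('mat scene',th,np.round(e[0],1),np.round(e[1],1),ar,ray(b,*e[0],.006).round(4))
```

```text
check cap [ 0.60839506 -0.30987808  0.11      ]
50 [ 53.4 208. ] [66. 82.] 4239.5 [ 0.5329 -0.045   0.08  ]
58 [ 53.4 207.9] [67. 83.] 4333.0 [ 0.5329 -0.045   0.08  ]
66 [ 53.5 208. ] [67. 83.] 4400.0 [ 0.5329 -0.0451  0.08  ]
mat scene 60 [396.  226.9] [22.  47.7] 713.0 [0.4321 0.2346 0.006 ]
mat scene 70 [395.8 227. ] [22.9 48.2] 748.5 [0.4324 0.2342 0.006 ]
mat scene 80 [396. 227.] [23.3 48.9] 782.0 [0.4326 0.2347 0.006 ]
```

Wrist, top and scene views put the pad within a few mm of (0.534, -0.045), and the mat at (0.432, 0.236). I'll shift 5 mm and go down.

send_rows(
  commands="30 0.25 -0.05 0 0;30 0 0 0.5 0;30 0 0 0.5 0;30 0 0 0.5 0;30 0 0 0.5 0;30 0 0 0.45 0;30 0 0 0 0;30 0 0 0.1 0;30 0 0 0.1 0;30 0 0 0.1 0;30 0 0 0 0",
)

```text
t: 7.98
tcp_pos: [0.5348, -0.0452, 0.1429]
tool_rot: [1.0, -0.0, 0.001, 0.0]
force: [-0.7, 0.4, 0.6]
finger_gap: 0.402
gripper_force: 70.5
```

send_rows(
  commands="30 0 0 0.1 0;30 0 0 0.1 0;30 0 0 0 0;30 0 0 0 0",
)

```text
t: 8.32
tcp_pos: [0.5348, -0.0452, 0.1389]
tool_rot: [1.0, -0.0, 0.001, 0.0]
force: [0.3, 1.0, 4.7]
finger_gap: 0.401
gripper_force: 70.7
```

send_rows(
  commands="30 0 0 0.1 0;30 0 0 0.1 0;30 0 0 0 0;30 0 0 0 0",
)

```text
t: 8.65
tcp_pos: [0.5348, -0.0452, 0.1347]
tool_rot: [1.0, -0.0, 0.0, 0.0]
force: [-0.4, -0.1, 5.7]
finger_gap: 0.401
gripper_force: 70.9
```

send_rows(
  commands="30 0 0 0.1 0;30 0 0 0.1 0;30 0 0 0 0;30 0 0 0 0",
)

```text
t: 8.98
tcp_pos: [0.5353, -0.0452, 0.1317]
tool_rot: [1.0, -0.0, 0.001, 0.0]
force: [-1.0, 2.2, 9.7]
finger_gap: 0.401
gripper_force: 71.5
```

send_rows(
  commands="30 0 0 0.1 0;30 0 0 0.1 0;30 0 0 0 0;30 0 0 0 0",
)

```text
t: 9.32
tcp_pos: [0.5372, -0.0452, 0.1313]
tool_rot: [1.0, -0.0, 0.004, 0.001]
force: [-3.3, 4.2, 30.9]
finger_gap: 0.402
gripper_force: 73.8
```

At the stop: 31 N and no further travel. I'll hold just over a second, then come up.

send_rows(
  commands="30 0 0 0 0;30 0 0 0 0;30 0 0 0 0;30 0 0 0 0;30 0 0 0 0;30 0 0 0 0;30 0 0 0 0;30 0 0 0 0;30 0 0 0 0;30 0 0 0 0;30 0 0 0 0;30 0 0 0 0;30 0 0 0 0;30 0 0 0 0",
)

```text
t: 10.48
tcp_pos: [0.5371, -0.0452, 0.1313]
tool_rot: [1.0, -0.0, 0.004, 0.001]
force: [-3.3, 3.8, 30.4]
finger_gap: 0.403
gripper_force: 73.8
```

send_rows(
  commands="30 0 0 -0.3 0;30 0 0 -0.5 0;30 0 0 -0.5 0;30 0 0 -1 0;30 0 0 -1 0;30 0 0 0 0;30 0 0 0 0;30 0 0 0 0",
)

```text
t: 11.15
tcp_pos: [0.5333, -0.0449, 0.1913]
tool_rot: [1.0, -0.0, -0.001, -0.0]
force: [-0.2, 0.5, -1.6]
finger_gap: 0.401
gripper_force: 70.2
```

Run:
```python
from h import *
s=readout.sense();print(s['t'],s['tcp_pos'],s['tool_rot'],s['force'],s['finger_gap'])
b=snap('scene')
f=s['tcp_pos']-[0,0,.0598]
u,v=proj(b,f).astype(int);print(proj(b,f))
c=b['pixels'][v-75:v+75,u-100:u+100]
cv2.imwrite('pics/s3.png',cv2.cvtColor(cv2.resize(c,(800,600),interpolation=0),cv2.COLOR_RGB2BGR));print(u-100,v-75)
```

```text
11.15 [ 0.53332426 -0.0449328   0.19130494] [ 9.99999132e-01 -1.47953404e-04 -1.26545715e-03 -3.35180031e-04] [-0.20573718  0.50692353 -1.61674917] 0.4009766209767625
[265.17422942 182.60760319]
165 107
```

View pics/s3.png

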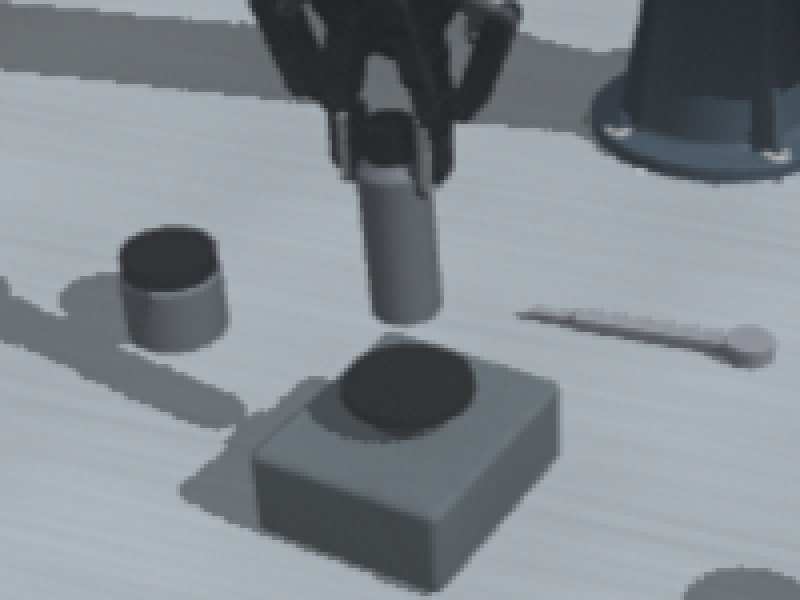

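The bottle is unmoved in the grip (foot at about (265,182)), upright, and the pad is back up. Now on to the mat.

send_rows(
  commands="30 -0.34 -0.937 0 0;30 -0.34 -0.937 0 0;30 -0.34 -0.937 0 0;30 -0.34 -0.937 0 0;30 -0.34 -0.937 0 0;30 -0.34 -0.937 0 0;30 -0.34 -0.937 0 0;30 -0.34 -0.937 0 0;30 -0.34 -0.937 0 0;30 -0.34 -0.937 0 0;30 -0.34 -0.937 0 0;30 -0.34 -0.937 0 0;30 -0.34 -0.937 0 0;30 -0.34 -0.937 0 0;30 -0.34 -0.937 0 0;30 0 0 0 0;30 0 0 0 0;30 0 0 0 0",
)

```text
t: 12.7
tcp_pos: [0.432, 0.2355, 0.1916]
tool_rot: [1.0, 0.0, -0.001, 0.0]
force: [-0.0, 0.2, -0.6]
finger_gap: 0.401
gripper_force: 70.3
```

Run:
```python
from h import *
s=readout.sense();print(s['t'],s['tcp_pos'],s['tool_rot'],s['force'],s['finger_gap'])
b=snap('scene','s4.png')
f=s['tcp_pos']-[0,0,.0598]
print(proj(b,f),'mat',proj(b,(.432,.236,.006)))
```

```text
12.7 [0.4320296  0.23550269 0.19164545] [ 9.99999542e-01  1.04604274e-04 -8.21863301e-04  4.79678639e-04] [-0.04354381  0.23997125 -0.57993327] 0.40133093195089153
[403.69646147 181.402043  ] mat [396.56519077 227.00316741]
```

View pics/s4.png

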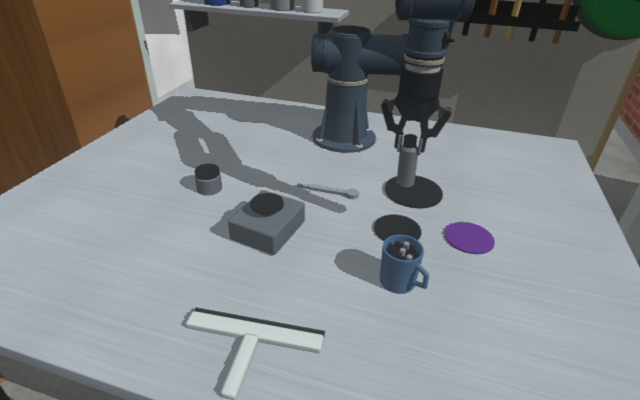

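The bottle hangs above the mat: foot at (404,182), mat at (397,228). Lowering.

send_rows(
  commands="30 0 0 0.9 0;30 0 0 0.9 0;30 0 0 0.9 0;30 0 0 0.9 0;30 0 0 0.9 0;30 0 0 0.9 0;30 0 0 0.4 0;30 0 0 0.2 0;30 0 0 0 0;30 0 0 0 0",
)

```text
t: 13.58
tcp_pos: [0.433, 0.2358, 0.0729]
tool_rot: [1.0, -0.0, 0.0, -0.0]
force: [0.4, -0.9, -1.6]
finger_gap: 0.41
gripper_force: 70.3
```

send_rows(
  commands="30 0 0 0.1 0;30 0 0 0.1 0;30 0 0 0 0;30 0 0 0 0",
)

```text
t: 13.92
tcp_pos: [0.4326, 0.2361, 0.0689]
tool_rot: [1.0, -0.0, 0.0, -0.0]
force: [-0.2, 0.0, -2.3]
finger_gap: 0.401
gripper_force: 70.3
```

send_rows(
  commands="30 0 0 0.1 0;30 0 0 0.06 0;30 0 0 0 0;30 0 0 0 0",
)

```text
t: 14.25
tcp_pos: [0.4329, 0.2362, 0.0658]
tool_rot: [1.0, -0.0, 0.001, -0.0]
force: [-1.0, 0.9, 4.3]
finger_gap: 0.403
gripper_force: 70.9
```

In contact. Releasing gently, then going straight up.

send_rows(
  commands="42 0 0 0 0;46 0 0 0 0;50 0 0 0 0;55 0 0 0 0;62 0 0 0 0;70 0 0 0 0;80 0 0 0 0;85 0 0 0 0;85 0 0 0 0;85 0 0 0 0;85 0 0 0 0",
  grip_force=20,
)

```text
t: 15.17
tcp_pos: [0.4324, 0.236, 0.0653]
tool_rot: [1.0, -0.0, -0.0, -0.0]
force: [-0.2, -0.2, 0.7]
finger_gap: 0.992
gripper_force: 0.0
```

send_rows(
  commands="85 0 0 -0.3 0;85 0 0 -0.5 0;85 0 0 -0.5 0;85 0 0 -1 0;85 0 0 -1 0;85 0 0 -1 0;85 0 0 -1 0;85 0 0 -1 0;85 0 0 -1 0;85 0 0 0 0;85 0 0 0 0;85 0 0 0 0;85 0 0 0 0",
)

```text
t: 16.25
tcp_pos: [0.4315, 0.2357, 0.2106]
tool_rot: [1.0, -0.0, -0.001, 0.0]
force: [1.1, 0.5, -0.2]
finger_gap: 0.995
gripper_force: 0.0
```

Run:
```python
from h import *
s=readout.sense();print(s['t'],s['tcp_pos'],s['force'],s['finger_gap'])
b=snap('scene');w=snap('wrist')
c=np.hstack([cv2.resize(b['pixels'][150:260,345:455],(400,400),interpolation=0),cv2.resize(w['pixels'],(400,400))])
cv2.imwrite('pics/s5.png',cv2.cvtColor(c,cv2.COLOR_RGB2BGR));print(proj(b,(.4325,.236,.006)),proj(b,(.4325,.236,.116)))
```

```text
16.25 [0.43151062 0.23569745 0.21060466] [ 1.06123674  0.4898131  -0.21783768] 0.9949792180177629
[396.53483027 227.13079262] [402.90949053 187.6800832 ]
```

View pics/s5.png

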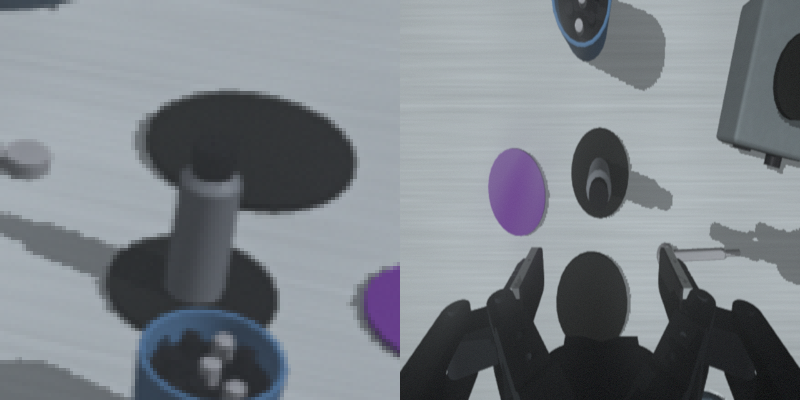

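The bottle stands upright in the middle of the small black mat (foot at about (397,229) in the scene image), and the gripper is clear of it.

```bash
python3 -c "
from station import sign_off
print(sign_off())"
```

```text
the job is handed in; nothing more can be done
None
```

The bottle was pressed onto the pad, which moved about 12 mm to its stop and was held there for just over a second at about 31 N. It now stands upright in the middle of the smaller black mat with the gripper clear, and I handed the job in at about 16 s; no verdict came back.

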